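# Pack the glazier's carrying tray against its sprung keeper

## Task

Pack the glass jar, the reel of solder and the rectangular tin into the narrow wooden tray: all three standing upright on its floor in one row, in any order, between the end board and the sprung keeper board. The row is a little longer than the room, so the last one has to shove the keeper back, and the keeper then holds them tight. Leave everything else on the bench where it is.

Things in the scene. Friction and masses are not known exactly. Their poses are not given: they have to be found in the camera images.
- tray: narrow wooden tray fixed to the bench, 190 (x) x 70 (y) mm outside. Origin: centre of underside, z up, x along it: end board at +x, sprung keeper board towards -x. Heights over bench: floor 8 mm, side walls 30, end board 50, near end wall 40. Inside width 54 mm, side walls 8 mm thick; inner faces of end board and near end wall at x = +85 and -85 mm, both 10 mm thick
- row_end (a point): point on the tray's floor (8 mm above the bench) at the middle of the end board's inner face; axes as the tray
- keeper_face (a point): middle of the top edge of the keeper's front face (looks to the tray's +x), 66 mm over the bench. Keeper: upright pale wooden board 10 mm thick, 44 wide, 57 tall just over the tray's floor, its face at rest 122 mm from the end board; slides along the tray's x, always upright; two guide rods run behind it through the near end wall
- keeper (a joint): how far the keeper board is pushed back towards the tray's -x, in m: 0 at rest, 0.034 fully back; a spring pushes it forward with about 3 N at rest, rising to 9 N at 20 mm
- jar: round amber glass jar with a flat steel lid, diameter 48 mm (lid 47), height 60 mm, standing; origin: centre of its underside, z up
- reel: full reel of solder wire, grey flanges, standing on one flange, diameter 44 mm, height 58 mm; origin: centre of its underside, z up
- tin: plain rectangular metal tin with a dark seam, 42 (its x) x 50 (its y) x 64 mm high, standing; origin: centre of its underside, z up. Fits the tray with its 50 mm side across, taking 42 mm of the row. Jar, reel and tin in a row are 134 mm long, 12 mm more than the room in front of the resting keeper
- tape: bystander: roll of tape lying flat, 90 mm across, 24 mm high; origin at the centre of its underside
- offcuts: bystander: small stack of flat glass offcuts, 60 x 45 mm, 12 mm high; origin under its centre
- block: bystander: cork sanding block 70 x 40 x 26 mm high; origin under its centre
- hammer: bystander: hammer lying on the bench, 240 mm long along its x axis
- knife: bystander: screwdriver lying on the bench, 170 mm long along its x axis
- lead_bar: bystander: dark metal bar 200 x 12 x 8 mm high lying along its x axis; origin under its centre
- cup: bystander: white cup 72 mm across, 75 mm high; origin under its centre
Not all that is in view belongs to the job. Leave any blue or yellow look-alike of the jar alone. What is shaped like the reel but blue is not meant.

How it is judged (in metres and radians):
At the end, for the whole second after the job is handed in: Jar, reel and tin stand in the tray: undersides within 4 mm of its floor, centres within 10 mm of its centre line and at tray x -60 to 70 mm, upright within 0.08 rad, at rest (under 0.02 m/s), and the row holds the keeper back by more than 7 mm (x of jar in the frame of tray between -0.06 and 0.07 m and y of jar in the frame of tray between -0.01 and 0.01 m and z of jar in the frame of tray between 0.004 and 0.012 m and angle between each of jar, reel, tin's own z axis and vertical below 0.08 rad and linear speed of each of jar, reel, tin below 0.02 m/s and x of reel in the frame of tray between -0.06 and 0.07 m and y of reel in the frame of tray between -0.01 and 0.01 m and z of reel in the frame of tray between 0.004 and 0.012 m and x of tin in the frame of tray between -0.06 and 0.07 m and y of tin in the frame of tray between -0.01 and 0.01 m and z of tin in the frame of tray between 0.004 and 0.012 m and value of joint keeper above 0.007 m); the robot touches nothing.
It fails at once if a bystander (tape, offcuts, block, hammer, screwdriver, bar or cup) is moved by more than 30 mm (distance of any of tape, offcuts, block, hammer, knife, lead_bar, cup from where it was at the start of the episode above 0.03 m).
It also fails if it takes over 72 s, if anything falls off the work surface, if the arm or the gripper's body presses on something with over 40 N, if the wrist force passes 120 N, or if a joint passes its speed limit or range.

## Robot

A 6-joint arm with a two-finger parallel gripper is mounted at the origin on the work surface. World frame = base frame: x ahead of the robot, y to its left, z up, the work surface at z = 0. Lengths are in mm, angles in rad, forces in N, time in s.
With the tool pointing down it reaches from about 350 to 850 mm from the base axis. Payload 8.1 kg.
Tool frame: the origin (TCP) lies at the very end of the fingers, on their centre line; the grasp point (between the pads) lies 19 mm behind it; y points along the fingers, x is the direction in which the jaws open and shut, and the axes are right-handed (so a half turn about y gives the same grasp; the last joint's range is limited). The gripper opens to 85 mm and grips with 20 to 120 N. Pads are 22 mm wide; open, the fingers measure 114 mm over their backs; the gripper's body (76 mm by 85 mm) begins 54 mm behind the grasp point. The pads swing forward as they close: fully open they stand 13 mm farther back than shut.
Start: joints at [1.03, 0.13, 1.488, -0, 1.523, -0.085], TCP at [264.089, 538.76, 231.292] pointing down, gripper open.
Joint ranges: [-2.96, 2.96], [-0.89, 2.26], [0.02, 2.5], [-1.34, 4.48], [0, 2.73], [-2.66, 2.66]. Speed limits (rad/s): [2.39, 2.39, 2.79, 3.14, 3.14, 3.14].

## Interface

Orientations are given as a rotation vector (axis times angle).
In Python, from bench import arm, grab_frame, order gives the robot as it stands.
- The arm moves only by the tool step_arm, never from a script. Its argument "commands" is a list of rows, each a list of 3 entries, a list of its own where there are three numbers: the shift along the tool's x, y, z in cm, then the turn, a rotation vector about the tool's x, y, z in degrees, then the opening, from 0 (shut) to 1 (fully open). In form: [[[x, y, z], [wx, wy, wz], claw], ...]. A call has 1 to 5 rows; each row is the pose to reach, as a shift and turn from the pose measured when the call began, along the tool's axes at that moment; what a row does not reach only later rows make up. A row lasts 1/8 s, in which the tool goes at most 62.5 mm and 10.7 degrees, less where a joint would pass 70% of its speed; a pose out of reach is approached as far as the arm can. A call with a gripper value outside its range is refused whole. The fingers move at their own pace and stop on an object; "grip_force" is the grip in N (left out, the last holds). Time passes only in rows, so rows that repeat a pose let the fingers close. It gives the time, the measured TCP pose, the force and the opening at its end, in the units of the state.
- arm.get_state(): the state, without advancing time (a new reading comes with each control period).
- grab_frame(name): name is "scene" or "side" or "wrist"; returns a dict with "image" (384x512x3 uint8, blue, green, red), "range_z" (384x512 float32, mm along the optical axis (not along the pixel's ray), 0 where there is no reading), "K" (3x3 intrinsics, pixels), "dist_coeffs" ([k1, k2, p1, p2, k3] as OpenCV has them; the pictures are not rectified), "camera_from_world" (4x4, takes a point from world to camera coordinates); the wrist camera has in their place "T_tool_cam" (4x4, takes a point from camera to tool coordinates, whose origin is the TCP and whose axes are the tool frame's). Camera axes: x right, y down, z forward; pixel columns grow to the right and rows downward; lengths in mm; the calibration is good to about 2 mm. A picture is of the moment at which its call begins: read the wrist's pose just before it.
- order.sign_off(): hands the job in, once; it reports no verdict.
The state is a dict: "time": time; "joints": joint angles; "joint_vel": joint speeds; "joint_torque": joint torques, N m; "tool_pos": TCP position; "eef_rot": TCP orientation; "force": force on the tool from outside, world axes, zero at the start; "ft_torque": the same for the moment, N m; "opening": finger opening in mm.
Only numpy, scipy, OpenCV 4.12 (cv2) and the standard library are available. Lean on these libraries where they do the work, as an engineer would, in place of code of your own. Each camera call takes 0.05 s, during which the arm holds its last target. There are 200 camera calls.

## Working session

There is one attempt and no reset: what is moved stays moved. The work goes in short steps, Python scripts to look and compute and a tool call to move; the robot and the scene stay as the last step left them, time stands still between calls to the robot, and variables do not carry over. Pictures are saved under pics/ and viewed, about 8 in all and at most 12, crops included, and the job is handed in when it is done.

Besides the shell and the picture viewer there is one more tool, called as name(argument=value, ...) on one line, values as JSON. step_arm: Moves the arm, as the interface text tells. Its arguments: {"type":"object","properties":{"commands":{"type":"array"},"grip_force":{"type":"number"}},"required":["commands"]}

```bash
mkdir -p pics; ls; cat > h.py <<'E'
import numpy as np, cv2
from bench import arm, grab_frame, order
from scipy.spatial.transform import Rotation as R
def snap(n,f):
    d=grab_frame(n); cv2.imwrite(f'pics/{f}.png',d['image']); np.savez(f'pics/{f}.npz',**{k:np.asarray(v) for k,v in d.items()}); return d
E
python3 - <<'E'
from h import *
print(arm.get_state())
a=snap('scene','s1'); b=snap('side','d1')
for d in(a,b): print(d['K'],d['dist_coeffs'],d['camera_from_world'])
E
```

```text
pics
{'time': 0.0, 'joints': array([ 1.02961136e+00,  1.31153532e-01,  1.48925778e+00, -1.85291077e-05,
        1.52297605e+00, -8.54003604e-02]), 'joint_vel': array([-0.00019063, -0.00031195, -0.00075713, -0.00160895,  0.0015357 ,
        0.00101655]), 'joint_torque': array([-6.10980387e-04, -5.69402218e+01, -5.00549912e+01, -2.76576366e-04,
        1.49273558e-02, -4.01182865e-05]), 'tool_pos': array([263.81197953, 538.2997596 , 230.26077669]), 'eef_rot': array([-1.39185353, -0.86606548,  0.86867211]), 'force': array([-0.10944054,  0.47347008, -0.52493493]), 'ft_torque': array([-0.00505572, -0.01347637, -0.04640459]), 'opening': 85.32978944402767}
[[477.33823785   0.         254.71869541]
 [  0.         477.33823785 190.21506743]
 [  0.           0.           1.        ]] [-0.07533367  0.          0.          0.          0.        ] [[ 4.96099475e-01  8.68114811e-01 -1.61859846e-02 -2.76345779e+02]
 [ 6.87454857e-01 -4.04108710e-01 -6.03408625e-01 -3.33076267e+02]
 [-5.30368862e-01  2.88223569e-01 -7.97267863e-01  1.80445232e+03]
 [ 0.00000000e+00  0.00000000e+00  0.00000000e+00  1.00000000e+00]]
[[347.79520213   0.         254.56339495]
 [  0.         347.79520213 192.13749886]
 [  0.           0.           1.        ]] [-0.09005881  0.          0.          0.          0.        ] [[ 8.38080218e-01 -5.45402098e-01  1.25737623e-02 -4.61955279e+02]
 [-3.37423675e-01 -5.36329954e-01 -7.73624873e-01  2.54689542e+02]
 [ 4.28680314e-01  6.44117017e-01 -6.33519105e-01  9.86979761e+02]
 [ 0.00000000e+00  0.00000000e+00  0.00000000e+00  1.00000000e+00]]
```

View pics/s1.png

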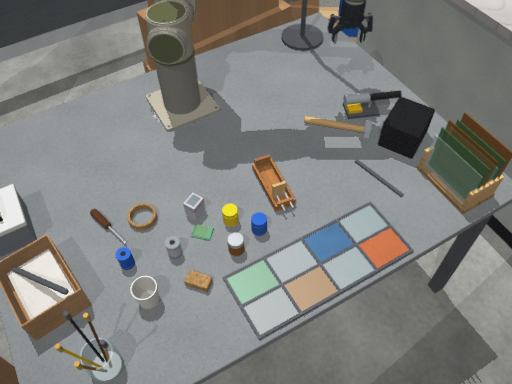

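View pics/d1.png

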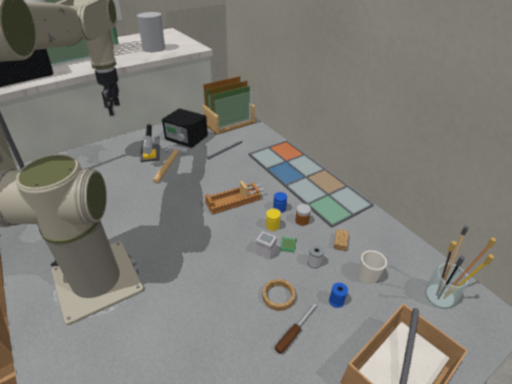

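The scene view shows the tray at about (273,183), the tin at (194,206), the amber jar with steel lid at (236,243) and the grey reel at (174,247). The yellow and blue jar look-alikes are at (231,215) and (259,224), and the blue reel is at (125,258). The side view agrees with this.

```bash
cat >> h.py <<'E'
def world(d,T=None):
    "per-pixel world points (mm); T = world_from_cam"
    h,w=d['range_z'].shape
    uv=np.stack(np.meshgrid(np.arange(w),np.arange(h)),-1).reshape(-1,1,2).astype(np.float64)
    n=cv2.undistortPoints(uv,d['K'],d['dist_coeffs']).reshape(h,w,2)
    P=np.dstack([n,np.ones((h,w))])*d['range_z'][...,None]
    if T is None: T=np.linalg.inv(d['camera_from_world'])
    return P@T[:3,:3].T+T[:3,3]
def topblob(W,c,z0,z1,r=45):
    "points with z in band near xy c"
    m=(abs(W[...,2]-(z0+z1)/2)<(z1-z0)/2)&(np.hypot(W[...,0]-c[0],W[...,1]-c[1])<r)
    return W[m]
E
python3 - <<'E'
from h import *
for f in('s1','d1'):
    d=dict(np.load(f'pics/{f}.npz')); W=world(d)
    pts={'s1':dict(tin=(194,202),jar=(236,240),reel=(174,243),yel=(231,211),blu=(259,219),bench=(215,170)),'d1':dict(tin=(266,240),jar=(303,210),reel=(316,252),yel=(273,215),blu=(280,200),bench=(200,240))}[f]
    print(f)
    for k,(u,v) in pts.items():
        p=W[v,u]; H=dict(tin=64,jar=60,reel=58,yel=60,blu=60,bench=0)[k]
        q=topblob(W,p,H-7,H+7,38)
        if k=='bench': print(k,p.round()); continue
        r=cv2.minAreaRect(q[:,:2].astype(np.float32)) if len(q)>3 else None
        print(k,p.round(),len(q),q.mean(0).round(1) if len(q) else 0,'rect',np.round(r[0],1) if r else 0,np.round(r[1],1) if r else 0,round(r[2],1) if r else 0)
    # tray
    u,v={'s1':(273,183),'d1':(233,198)}[f]; p=W[v,u]
    for a,b in((24,34),(36,54),(58,72)):
        q=topblob(W,p,a,b,120); 
        g=d['image'].astype(int)
        m=(abs(W[...,2]-(a+b)/2)<(b-a)/2)&(np.hypot(W[...,0]-p[0],W[...,1]-p[1])<120)&((g[...,2]-g[...,0])>40)&((g[...,2]-g[...,1])>15)
        q=W[m]
        if len(q)>3:
            r=cv2.minAreaRect(q[:,:2].astype(np.float32)); print('tray',a,b,len(q),p.round(),np.round(r[0]),np.round(r[1]),r[2], cv2.boxPoints(r).round().tolist())
s=cv2.imread('pics/s1.png')[140:290,100:300]; t=cv2.imread('pics/d1.png')[170:310,190:380]
cv2.imwrite('pics/c1.png',np.vstack([cv2.resize(s,(600,450))[:300*1+150],]) )
E
```

```text
s1
tin [ 490. -173.   63.] 186 [ 484.5 -173.9   61.9] rect [ 484.4 -172.9] [48.  49.9] 24.3
jar [ 671. -126.   60.] 181 [ 665.7 -127.    57.5] rect [ 665.2 -127.7] [43.5 46.2] 61.0
reel [ 587. -283.   56.] 149 [ 583.4 -288.1   55.3] rect [ 582.4 -287.9] [40.  41.6] 49.4
yel [571. -89.  54.] 152 [567.1 -92.7  57.7] rect [566.7 -93.5] [42.6 47.6] 60.2
blu [639. -31.  55.] 166 [639.6 -33.6  57.6] rect [638.8 -32.7] [44.6 47.5] 60.9
bench [357. -40.  -6.]
tray 24 34 286 [511.  95.   5.] [523.  88.] [ 72. 200.] 82.4809799194336 [[420.0, 65.0], [618.0, 39.0], [627.0, 111.0], [429.0, 137.0]]
tray 36 54 154 [511.  95.   5.] [518.  87.] [ 55. 195.] 80.85845947265625 [[418.0, 75.0], [610.0, 44.0], [619.0, 98.0], [426.0, 129.0]]
tray 58 72 47 [511.  95.   5.] [560.  84.] [43. 13.] 80.79715728759766 [[550.0, 64.0], [563.0, 62.0], [570.0, 105.0], [557.0, 107.0]]
d1
tin [ 474. -180.   63.] 191 [ 476.5 -176.5   62.6] rect [ 477.7 -174.9] [45.  49.8] 28.6
jar [ 654. -133.   60.] 117 [ 659.7 -128.5   58.4] rect [ 660.6 -128. ] [47.6 44.2] 13.2
reel [ 572. -294.   59.] 157 [ 577.7 -289.6   58.4] rect [ 579.1 -288.8] [43.7 42.1] 16.2
yel [559. -97.  57.] 126 [559.9 -94.5  58.3] rect [561.1 -92.6] [44.2 46.7] 12.1
blu [620. -52.  60.] 87 [629.6 -38.6  58.4] rect [629.9 -38.1] [36.4 42.7] 34.5
bench [330. -18.  -2.]
tray 24 34 240 [522. 100.   5.] [513.  88.] [ 74. 190.] 82.99447631835938 [[415.0, 63.0], [603.0, 40.0], [612.0, 113.0], [424.0, 137.0]]
tray 36 54 101 [522. 100.   5.] [513.  88.] [ 57. 191.] 83.36724090576172 [[415.0, 71.0], [605.0, 49.0], [611.0, 105.0], [422.0, 127.0]]
tray 58 72 30 [522. 100.   5.] [555.  83.] [41. 12.] 85.38314819335938 [[548.0, 63.0], [560.0, 62.0], [563.0, 103.0], [551.0, 104.0]]
```

View pics/c1.png

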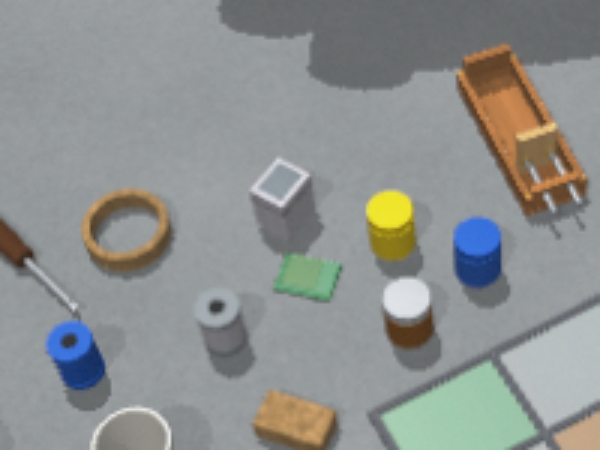

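The crop shows the end board on the robot's side of the tray and the keeper on the far side. Plan:

1. Put the jar against the end board, then the reel next to it.
2. Bring the tin in last, tilted so its low corner shoves the keeper back, then turn it upright.

First I'll hover and refine the positions with the wrist camera.

```bash
cat >> h.py <<'E'
def pose(s=None):
    s=s or arm.get_state(); return np.array(s['tool_pos']),R.from_rotvec(s['eef_rot'])
def Rt(jaw_deg,flip=False):
    "tool down, jaw (tool x) at world heading jaw_deg"
    a=np.radians(jaw_deg); x=np.array([np.cos(a),np.sin(a),0]); y=np.array([0,0,-1.]); z=np.cross(x,y)
    return R.from_matrix(np.column_stack([x,y,z]))
def cmd(p,Rw):
    "shift cm and rotvec deg in tool axes to reach the pose"
    q,C=pose(); return (C.inv().apply(np.asarray(p)-q)/10).round(2).tolist(), np.degrees((C.inv()*Rw).as_rotvec()).round(1).tolist()
def wristW():
    q,C=pose(); d=grab_frame('wrist'); T=np.eye(4);T[:3,:3]=C.as_matrix();T[:3,3]=q
    return d,world(d,T@d['T_tool_cam'])
E
python3 - <<'E'
from h import *
q,C=pose(); print(C.as_matrix().round(2)); d=grab_frame('wrist'); print(d['T_tool_cam'].round(2),d['K'].round())
for j in(-97,83): print(j,cmd([560,-150,300],Rt(j)))
print(cmd([520,60,260],Rt(83)))
E
```

```text
[[ 0.44 -0.   -0.9 ]
 [ 0.9  -0.    0.44]
 [-0.   -1.    0.  ]]
[[   1.     -0.      0.     -0.69]
 [  -0.     -0.29    0.96 -142.15]
 [  -0.     -0.96   -0.29   73.21]
 [   0.      0.      0.      1.  ]] [[298.   0. 255.]
 [  0. 298. 193.]
 [  0.   0.   1.]]
-97 ([-48.79, -6.89, -56.89], [0.1, 160.9, -0.0])
83 ([-48.79, -6.89, -56.89], [-0.0, -19.1, -0.1])
([-31.68, -2.91, -44.05], [-0.0, -19.1, -0.1])
```

step_arm(commands=[[[-6,0,-8],[0,-6,0],1],[[-12,0,-16],[0,-12,0],1],[[-18,-1,-24],[0,-19.1,0],1],[[-23,-2,-32],[0,-19.1,0],1],[[-28,-2.9,-40],[0,-19.1,0],1]])

```text
time: 0.78
tool_pos: [411.1, 261.7, 244.6]
eef_rot: [-1.265, -1.118, 1.12]
force: [0.6, -0.3, -0.8]
opening: 85.5
```

step_arm(commands=[[[-3,0,0],[0,0,0],1],[[-8,0,0],[0,0,0],1],[[-12,0,0],[0,0,0],1],[[-14,0,0],[0,0,0],1],[[-14,0,0],[0,0,0],1]])

```text
time: 1.4
tool_pos: [394.0, 121.7, 244.7]
eef_rot: [-1.266, -1.116, 1.118]
force: [0.1, 0.2, 0.8]
opening: 85.6
```

```bash
cat >> h.py <<'E'
def rect(W,c,a,b,r,m=True):
    mm=(W[...,2]>a)&(W[...,2]<b)&(np.hypot(W[...,0]-c[0],W[...,1]-c[1])<r)&m
    mm=cv2.morphologyEx(mm.astype(np.uint8),cv2.MORPH_OPEN,np.ones((3,3)))>0
    q=W[mm][:,:2].astype(np.float32); 
    if len(q)<5: return None
    R_=cv2.minAreaRect(q); return len(q),np.round(R_[0],1),np.round(R_[1],1),round(R_[2],1)
E
python3 - <<'E'
from h import *
s=arm.get_state(); print(s['time'],s['tool_pos'],s['joints'])
d,W=wristW(); cv2.imwrite('pics/w1.png',d['image']); np.savez('pics/w1.npz',W=W,img=d['image'])
g=d['image'].astype(int); br=(g[...,2]-g[...,0])>40
for n,c,a,b,r in(('tin',(481,-175),57,70,38),('jar',(662,-128),54,66,34),('reel',(581,-289),52,64,32),('end',(425,100),44,56,50)):
    print(n,rect(W,c,a,b,r))
print('walls',rect(W,(516,88),24,36,120,br),'outer',rect(W,(516,88),20,56,120,br),'keeper',rect(W,(558,83),57,75,40,br))
E
```

```text
1.4 [394.02367677 121.6673064  244.7166106 ] [ 1.76095049e-01 -4.04456947e-01  1.95053480e+00 -1.21150929e-03
  1.59622942e+00 -1.27030094e+00]
tin (1344, array([ 478.9, -171.8]), array([41.8, 51.2]), 28.3)
jar (122, array([ 658.2, -141.5]), array([30.3, 13.3]), 3.8)
reel None
end (405, array([425.7, 101.4]), array([52.7, 10.1]), 83.5)
walls (1454, array([514.4,  90.7]), array([ 68.8, 187.8]), 82.6) outer (2244, array([514.2,  90.7]), array([ 68.8, 188.4]), 82.6) keeper (301, array([556.6,  85.2]), array([43.4, 10.8]), 83.8)
```

View pics/w1.png

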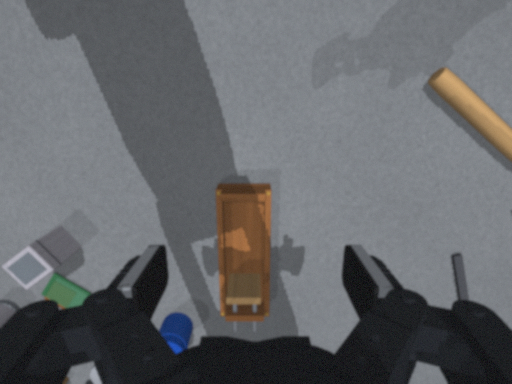

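The wrist view shows the tray clearly, with corners at about (217,185) and (270,318), and the tin at (28,267). Measured sizes match: the tray is 188x69, the tin 42x51, and the keeper sits where it should. Next, the jar.

step_arm(commands=[[[-4.4,0,-4.4],[0,0,0],1],[[-8.8,0,-8.8],[0,0,0],1],[[-13.2,0,-13.2],[0,0,0],1],[[-17.6,2,-17.6],[0,0,0],1],[[-22.2,4,-22],[0,0,0],1]])

```text
time: 2.08
tool_pos: [582.9, -120.0, 206.3]
eef_rot: [-1.265, -1.118, 1.119]
force: [0.6, 0.6, 0.5]
opening: 85.0
```

step_arm(commands=[[[-1.5,1,-1.5],[0,0,0],1],[[-1.5,1,-1.5],[0,0,0],1]])

```text
time: 2.33
tool_pos: [596.0, -136.8, 193.7]
eef_rot: [-1.262, -1.116, 1.119]
force: [0.2, 0.0, -0.2]
opening: 85.6
```

```bash
python3 - <<'E'
from h import *
s=arm.get_state(); print(s['time'],s['tool_pos'],s['joints'])
d,W=wristW(); cv2.imwrite('pics/w2.png',d['image'])
for n,c,a,b,r in(('jar',(661,-126),54,66,34),('reel',(580,-286),52,64,32),('tin',(479,-172),57,70,38),('yel',(563,-92),54,66,34)):
    print(n,rect(W,c,a,b,r))
print(cmd([661,-126,90],Rt(83)))
E
```

```text
2.325 [ 596.04852952 -136.75116462  193.71215189] [-3.09196459e-01  1.83733968e-01  1.49797970e+00 -2.55398800e-04
  1.46322527e+00 -1.75654840e+00]
jar (1527, array([ 661.8, -125.1]), array([45.6, 46.1]), 25.0)
reel (1639, array([ 579.3, -287.5]), array([43.2, 43.7]), 36.4)
tin (3236, array([ 479.4, -172.5]), array([42.6, 50. ]), 28.6)
yel (2004, array([562.9, -91.3]), array([45.9, 45.8]), 77.8)
([1.77, 10.47, -6.36], [-0.1, -0.0, 0.0])
```

step_arm(commands=[[[1,3,-3.5],[0,0,0],1],[[1.8,6,-6.4],[0,0,0],1],[[1.8,10.5,-6.4],[0,0,0],1],[[1.8,14,-6.4],[0,0,0],1],[[1.8,16.8,-6.4],[0,0,0],1]], grip_force=60)

```text
time: 3.0
tool_pos: [661.0, -123.4, 25.8]
eef_rot: [-1.261, -1.118, 1.121]
force: [-0.7, 0.3, 0.2]
opening: 85.6
```

```bash
python3 - <<'E'
from h import *
print(cmd([661.5,-125.5,26],Rt(83)))
E
```

```text
([-0.2, -0.02, -0.08], [-0.2, 0.1, 0.0])
```

step_arm(commands=[[[-0.2,0,0],[0,0,0],1],[[-0.2,0,0],[0,0,0],0.3],[[-0.2,0,0],[0,0,0],0.3],[[-0.2,0,0],[0,0,0],0],[[-0.2,0,0],[0,0,0],0]])

```text
time: 3.62
tool_pos: [662.6, -125.7, 28.6]
eef_rot: [-1.265, -1.121, 1.119]
force: [-0.5, 1.4, 6.7]
opening: 46.0
```

step_arm(commands=[[[0,0,0],[0,0,0],0],[[0,0,0],[0,0,0],0],[[0,-3,0],[0,0,0],0],[[0,-8,0],[0,0,0],0],[[0,-13,0],[0,0,0],0]])

```text
time: 4.25
tool_pos: [661.7, -125.7, 159.1]
eef_rot: [-1.263, -1.12, 1.119]
force: [0.4, -0.2, -0.5]
opening: 45.9
```

```bash
python3 - <<'E'
from h import *
u=np.array([np.cos(np.radians(173)),np.sin(np.radians(173)),0]); c=np.array([514.3,90.7,0])
print(arm.get_state()['force'],arm.get_state()['opening'])
for tx,z in((59,160),(59,110),(59,35)): print(tx,c+u*tx,cmd(c+u*tx+[0,0,z],Rt(83)))
E
```

```text
[ 0.40126025 -0.17658112 -0.53392082] 45.89592499959919
59 [455.73977705  97.89029126   0.        ] ([19.71, -0.06, 23.14], [-0.0, 0.1, 0.0])
59 [455.73977705  97.89029126   0.        ] ([19.71, 4.94, 23.14], [-0.0, 0.1, 0.0])
59 [455.73977705  97.89029126   0.        ] ([19.7, 12.44, 23.13], [-0.0, 0.1, 0.0])
```

step_arm(commands=[[[4,0,4.6],[0,0,0],0],[[8,0,9.2],[0,0,0],0],[[12,0,14],[0,0,0],0],[[16,0,18.8],[0,0,0],0],[[19.7,0,23.1],[0,0,0],0]])

```text
time: 4.88
tool_pos: [454.3, 98.9, 159.1]
eef_rot: [-1.263, -1.12, 1.119]
force: [0.6, -0.1, -1.7]
opening: 46.1
```

step_arm(commands=[[[0.2,0,0.3],[0,0,0],0],[[0.2,0,0.3],[0,0,0],0]])

```text
time: 5.12
tool_pos: [451.6, 101.3, 159.3]
eef_rot: [-1.263, -1.121, 1.12]
force: [0.1, 0.1, -1.3]
opening: 46.4
```

```bash
python3 - <<'E'
from h import *
u=np.array([np.cos(np.radians(173)),np.sin(np.radians(173)),0]); c=np.array([514.3,90.7,0])
print(arm.get_state())
d,W=wristW(); cv2.imwrite('pics/w3.png',d['image'])
q,_=pose(); 
m=(np.hypot(W[...,0]-q[0],W[...,1]-q[1])<30)&(W[...,2]>120); print(m.sum(),np.median(W[m],0) if m.any() else 0)
g=d['image'].astype(int); br=(g[...,2]-g[...,0])>40
print(rect(W,c,24,56,120,br))
for tx,z in((59,110),(59,40)): print(tx,c+u*tx,cmd(c+u*tx+[0,0,z],Rt(83)))
E
```

```text
{'time': 5.125, 'joints': array([ 1.09356244e-01, -2.04268293e-01,  1.94713503e+00,  6.66670314e-04,
        1.39833113e+00, -1.34173113e+00]), 'joint_vel': array([-0.02862465,  0.02506374, -0.02582935, -0.00268902, -0.00426201,
       -0.00491523]), 'joint_torque': array([  1.22491088, -39.30519462, -48.49517941,   0.18533614,
         0.19917225,   0.14893265]), 'tool_pos': array([451.59058756, 101.33076656, 159.28152438]), 'eef_rot': array([-1.26315824, -1.12101955,  1.11983451]), 'force': array([ 0.07922707,  0.07353296, -1.3241762 ]), 'ft_torque': array([ 0.05751457,  0.02402408, -0.01244008]), 'opening': 46.36421725863743}
25819 [439.31625844 101.83213932 198.84203594]
(2191, array([515.3,  90.5]), array([ 69.2, 189.9]), 82.8)
59 [455.73977705  97.89029126   0.        ] ([-0.25, 4.93, -0.4], [0.0, 0.1, 0.0])
59 [455.73977705  97.89029126   0.        ] ([-0.26, 11.93, -0.4], [0.0, 0.1, 0.0])
```

View pics/w3.png

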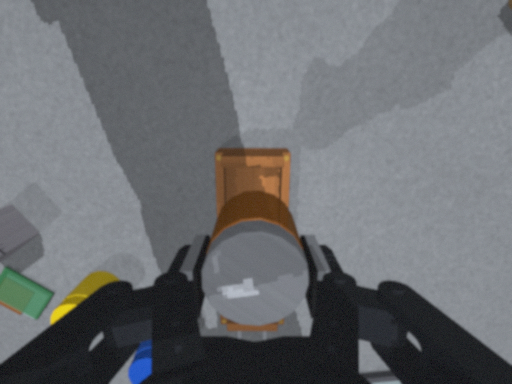

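The jar is held upright at (255,270) in the picture, with the tray centred behind it. I'm centring it and lowering.

step_arm(commands=[[[-0.3,2,-0.4],[0,0,0],0],[[-0.3,5,-0.4],[0,0,0],0],[[-0.3,8,-0.4],[0,0,0],0],[[-0.3,8,-0.4],[0,0,0],0]])

```text
time: 5.68
tool_pos: [454.9, 96.1, 77.2]
eef_rot: [-1.262, -1.116, 1.12]
force: [-0.9, -0.3, -0.5]
opening: 46.2
```

```bash
python3 - <<'E'
from h import *
u=np.array([np.cos(np.radians(173)),np.sin(np.radians(173)),0]); c=np.array([514.8,90.6,0])
d,W=wristW(); q,C=pose()
for a,b in((q[2]+22,q[2]+40),): print(q,rect(W,q,a,b,26))
for tx,z in((59,38),): print(tx,c+u*tx,cmd(c+u*tx+[0,0,z],Rt(83)))
E
```

```text
[455.73010429  96.36953436  78.85183793] (9380, array([455.5,  96.3]), array([49.7, 46.8]), 44.6)
59 [456.23977705  97.79029126   0.        ] ([0.15, 4.09, -0.04], [-0.1, -0.0, -0.0])
```

step_arm(commands=[[[0.15,0.5,0],[0,0,0],0],[[0.15,2.5,0],[0,0,0],0],[[0.15,4,0],[0,0,0],0],[[0.15,4.2,0],[0,0,0],0],[[0.15,4.2,0],[0,0,0],0]])

```text
time: 6.35
tool_pos: [456.0, 97.9, 37.2]
eef_rot: [-1.263, -1.117, 1.119]
force: [0.1, 0.4, -1.5]
opening: 46.1
```

step_arm(commands=[[[0,0.1,0],[0,0,0],0],[[0,0.1,0],[0,0,0],0.7],[[0,0.1,0],[0,0,0],0.9],[[0,0.1,0],[0,0,0],1],[[0,0.1,0],[0,0,0],1]])

```text
time: 6.98
tool_pos: [456.1, 97.9, 36.3]
eef_rot: [-1.263, -1.118, 1.119]
force: [-0.2, 0.1, 0.2]
opening: 85.8
```

step_arm(commands=[[[0,-2,0],[0,0,0],1],[[0,-6,0],[0,0,0],1],[[0,-11,0],[0,0,0],1],[[0,-15,0],[0,0,0],1]])

```text
time: 7.48
tool_pos: [456.6, 97.9, 188.5]
eef_rot: [-1.264, -1.119, 1.118]
force: [-0.2, 0.1, 0.2]
opening: 85.0
```

```bash
python3 - <<'E'
from h import *
d,W=wristW(); cv2.imwrite('pics/w4.png',d['image'])
g=d['image'].astype(int); gr=(abs(g[...,2]-g[...,0])<25)
print(pose()[0],rect(W,(456,98),58,78,34,gr),rect(W,(556,85),57,75,40,~gr))
print(cmd([579.5,-287,150],Rt(83)),cmd([579.5,-287,26],Rt(83)))
E
```

```text
[459.30944582  98.20990723 194.31866472] (1993, array([455.6,  97.1]), array([45.2, 45.8]), 83.9) (516, array([556.2,  85.2]), array([43.6, 10.6]), 82.8)
([-36.77, 4.48, -16.6], [0.4, -0.0, 0.1]) ([-36.8, 16.88, -16.51], [0.4, -0.0, 0.1])
```

step_arm(commands=[[[-5.5,0,-2.5],[0,0,0],1],[[-11,0,-5],[0,0,0],1],[[-16.5,0,-7.5],[0,0,0],1],[[-22,0,-10],[0,0,0],1],[[-27.5,0,-12.4],[0,0,0],1]])

```text
time: 8.15
tool_pos: [549.1, -191.9, 194.4]
eef_rot: [-1.269, -1.125, 1.114]
force: [0.3, 0.4, 0.8]
opening: 85.2
```

step_arm(commands=[[[-4,2,-1.8],[0,0,0],1],[[-8,4,-3.6],[0,0,0],1],[[-8.5,5,-4],[0,0,0],1],[[-8.5,5,-4],[0,0,0],1]])

```text
time: 8.65
tool_pos: [578.0, -280.6, 142.8]
eef_rot: [-1.266, -1.123, 1.113]
force: [-0.2, 0.7, -0.2]
opening: 85.0
```

```bash
python3 - <<'E'
from h import *
d,W=wristW(); print(pose()[0],rect(W,(579,-287),52,64,32))
print(cmd([579.5,-287.3,26],Rt(83)))
E
```

```text
[ 578.52133208 -280.19904179  144.02280982] (2245, array([ 579.1, -287.9]), array([42.7, 43.6]), 84.0)
([-0.73, 11.8, -0.11], [0.4, -0.0, 0.2])
```

step_arm(commands=[[[-0.8,3,-0.1],[0.4,0,0.2],1],[[-0.8,7,-0.1],[0.4,0,0.2],1],[[-0.8,10.5,-0.1],[0.4,0,0.2],1],[[-0.8,11.7,-0.1],[0.4,0,0.2],1],[[-0.8,11.7,-0.1],[0.4,0,0.2],1]])

```text
time: 9.32
tool_pos: [579.5, -287.2, 27.5]
eef_rot: [-1.264, -1.119, 1.12]
force: [-0.0, -0.4, -0.2]
opening: 85.2
```

step_arm(commands=[[[0,0,0],[0,0,0],0.3],[[0,0,0],[0,0,0],0.3],[[0,0,0],[0,0,0],0],[[0,0,0],[0,0,0],0],[[0,0,0],[0,0,0],0]])

```text
time: 9.95
tool_pos: [580.7, -287.8, 29.6]
eef_rot: [-1.267, -1.12, 1.119]
force: [1.2, 1.1, 6.1]
opening: 42.2
```

step_arm(commands=[[[0,-1,0],[0,0,0],0],[[0,-5,0],[0,0,0],0],[[0,-9,0],[0,0,0],0],[[0,-13,0],[0,0,0],0],[[0,-13,0],[0,0,0],0]])

```text
time: 10.58
tool_pos: [582.9, -289.1, 165.2]
eef_rot: [-1.275, -1.124, 1.118]
force: [0.3, -0.6, -3.3]
opening: 42.5
```

```bash
cat >> h.py <<'E'
u=np.array([np.cos(np.radians(173)),np.sin(np.radians(173)),0]); c=np.array([514.8,90.6,0])
E
python3 - <<'E'
from h import *
s=arm.get_state();print(s['force'],s['opening'],s['tool_pos'])
d,W=wristW(); q,C=pose(); print(rect(W,q,q[2]+20,q[2]+42,26))
for tx,z in((11.5,155),): print(tx,cmd(c+u*tx+[0,0,z],Rt(83)))
E
```

```text
[ 0.27169671 -0.64255785 -3.34785692] 42.50870084066857 [ 582.94554728 -289.1297274   165.1659001 ]
(8331, array([ 580.8, -290. ]), array([47.8, 45. ]), 71.9)
11.5 ([36.81, 0.52, 12.37], [0.3, 0.0, -0.2])
```

step_arm(commands=[[[5.8,0,2],[0,0,0],0],[[11.6,0,4],[0,0,0],0],[[17.4,0,6],[0,0,0],0],[[23.2,0,8],[0,0,0],0],[[29,0,10],[0,0,0],0]])

```text
time: 11.25
tool_pos: [515.3, 13.5, 158.2]
eef_rot: [-1.268, -1.119, 1.12]
force: [0.5, 1.3, -2.8]
opening: 42.4
```

step_arm(commands=[[[4,0,1],[0,0,0],0],[[6,0,1.8],[0,0,0],0],[[6.5,0,2],[0,0,0],0]])

```text
time: 11.62
tool_pos: [501.6, 81.6, 155.8]
eef_rot: [-1.265, -1.118, 1.124]
force: [-0.2, -0.9, -2.3]
opening: 42.6
```

```bash
python3 - <<'E'
from h import *
print(pose()[0])
d,W=wristW(); q,C=pose(); m=(abs(W[...,2]-q[2]-28)<6)&(np.hypot(*(W[...,:2]-q[:2]).transpose(2,0,1))<28)
qq=W[m]; L=(qq-q)@u; Y=(qq-q)@np.array([-u[1],u[0],0]); k=abs(Y)<12; print('reel extent rel TCP along tray x',np.percentile(L[k],[1,99]),np.median(qq[:,2])-q[2])
for tx,z in((10,75),(10,38)): print(tx,cmd(c+u*tx+[0,0,z],Rt(83)))
E
```

```text
[501.58870474  81.63044552 155.84052173]
reel extent rel TCP along tray x [-18.79678345  23.27756146] 27.744522054243248
10 ([1.1, 8.12, -0.17], [-0.0, 0.1, -0.2])
10 ([1.11, 11.82, -0.17], [-0.0, 0.1, -0.2])
```

step_arm(commands=[[[1.1,1,-0.25],[0,0,0],0],[[1.1,5,-0.25],[0,0,0],0],[[1.1,7.5,-0.25],[0,0,0],0],[[1.1,7.5,-0.25],[0,0,0],0]])

```text
time: 12.18
tool_pos: [503.3, 91.0, 77.7]
eef_rot: [-1.262, -1.112, 1.126]
force: [-0.2, -0.9, -2.7]
opening: 42.2
```

```bash
python3 - <<'E'
from h import *
print(pose()[0],cmd(c+u*9+[0,0,38],Rt(83)))
E
```

```text
[503.28662853  91.03322749  77.68314171] ([0.12, 3.97, -0.27], [-0.4, 0.0, -0.3])
```

step_arm(commands=[[[0.1,0.3,-0.25],[-0.4,0,-0.3],0],[[0.1,2,-0.25],[-0.4,0,-0.3],0],[[0.1,3.8,-0.25],[-0.4,0,-0.3],0],[[0.1,4,-0.25],[-0.4,0,-0.3],0],[[0.1,4,-0.25],[-0.4,0,-0.3],0]])

```text
time: 12.8
tool_pos: [505.2, 91.6, 37.2]
eef_rot: [-1.263, -1.119, 1.119]
force: [0.4, -0.3, -3.1]
opening: 42.5
```

step_arm(commands=[[[0,0,0],[0,0,0],0],[[0,0,0],[0,0,0],0.7],[[0,0,0],[0,0,0],0.9],[[0,0,0],[0,0,0],1],[[0,0,0],[0,0,0],1]])

```text
time: 13.42
tool_pos: [505.3, 91.6, 37.4]
eef_rot: [-1.264, -1.119, 1.119]
force: [-0.6, -0.7, -0.0]
opening: 85.4
```

step_arm(commands=[[[0,-2,0],[0,0,0],1],[[0,-6,0],[0,0,0],1],[[0,-11,0],[0,0,0],1],[[0,-15,0],[0,0,0],1],[[0,-15,0],[0,0,0],1]])

```text
time: 14.05
tool_pos: [508.1, 91.7, 192.0]
eef_rot: [-1.269, -1.125, 1.115]
force: [0.3, -0.1, 0.0]
opening: 85.3
```

```bash
python3 - <<'E'
from h import *
d,W=wristW(); cv2.imwrite('pics/w5.png',d['image'])
g=d['image'].astype(int); gr=(abs(g[...,2]-g[...,0])<30)
print(pose()[0])
for n,p,a,b in(('jar',c+u*61,60,76),('reel',c+u*12,58,74)):
    r=rect(W,p,a,b,26,gr); print(n,r, (np.r_[r[1],0]-c)@u,(np.r_[r[1],0]-c)@[-u[1],u[0],0])
print(rect(W,(556,85),57,75,40,~gr))
for z in(160,26): print(cmd([479.3,-172.3,z],Rt(118.4)))
E
```

```text
[506.65147426  91.62187373 189.34035396]
jar (2233, array([455.5,  97. ]), array([45.8, 45.6]), 83.2) 59.637950590123296 0.8745566934207775
reel (1674, array([503.5,  91. ]), array([42.7, 42.3]), 55.1) 11.264519250908954 0.9801051198216272
(550, array([557.2,  85.1]), array([42.9, 10.7]), 83.0)
([-26.53, 2.9, -0.47], [0.2, -35.4, 0.0])
([-26.55, 16.3, -0.43], [0.2, -35.4, 0.0])
```

View pics/w5.png

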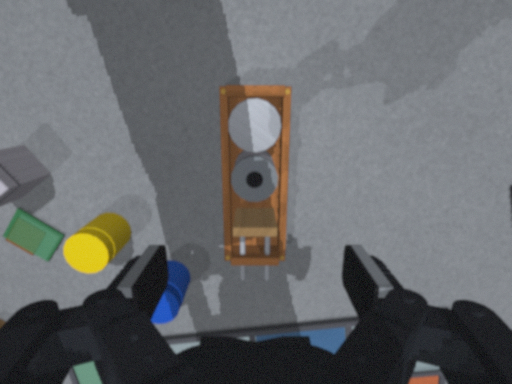

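The jar (255,125) and reel (255,178) stand in the tray, with the keeper face just past the reel at about (255,210). Next, the tin.

step_arm(commands=[[[-5.5,0,0],[0,-9,0],1],[[-11,0,-0.1],[0,-18,0],1],[[-16.5,0,-0.2],[0,-27,0],1],[[-22,1,-0.4],[0,-35.4,0],1],[[-26.5,3,-0.45],[0.2,-35.4,0],1]])

```text
time: 14.72
tool_pos: [478.4, -173.9, 157.8]
eef_rot: [-0.931, -1.566, 1.565]
force: [0.5, 0.1, 0.2]
opening: 85.1
```

step_arm(commands=[[[0,0,0],[0,0,0],1]])

```text
time: 14.85
tool_pos: [475.7, -175.7, 154.1]
eef_rot: [-0.927, -1.56, 1.562]
force: [-0.5, 1.2, -0.4]
opening: 85.2
```

```bash
python3 - <<'E'
from h import *
d,W=wristW(); print(pose()[0],rect(W,(479,-172),57,70,38))
print(cmd([479.3,-172.3,27],Rt(118.4)))
E
```

```text
[ 476.36338472 -174.55883654  154.99320854] (2939, array([ 479.3, -172.5]), array([42.3, 50.1]), 28.5)
([0.01, 12.8, -0.4], [-0.2, -0.0, 0.2])
```

step_arm(commands=[[[0,3,-0.4],[0,0,0],1],[[0,7.5,-0.4],[-0.2,0,0.2],1],[[0,11.5,-0.4],[-0.2,0,0.2],1],[[0,12.8,-0.4],[-0.2,0,0.2],1],[[0,12.8,-0.4],[-0.2,0,0.2],1]], grip_force=100)

```text
time: 15.52
tool_pos: [478.9, -171.4, 26.6]
eef_rot: [-0.93, -1.565, 1.563]
force: [0.2, 0.6, 0.4]
opening: 85.2
```

step_arm(commands=[[[0,0,0],[0,0,0],0.3],[[0,0,0],[0,0,0],0.3],[[0,0,0],[0,0,0],0],[[0,0,0],[0,0,0],0],[[0,0,0],[0,0,0],0]])

```text
time: 16.15
tool_pos: [480.7, -172.1, 28.7]
eef_rot: [-0.934, -1.566, 1.563]
force: [-0.1, 0.6, 5.6]
opening: 48.8
```

step_arm(commands=[[[0,-1,0],[0,0,0],0],[[0,-5,0],[0,0,0],0],[[0,-10,0],[0,0,0],0],[[0,-14,0],[0,0,0],0],[[0,-14,0],[0,0,0],0]])

```text
time: 16.77
tool_pos: [482.8, -173.4, 173.6]
eef_rot: [-0.943, -1.569, 1.565]
force: [-0.5, 0.1, -1.8]
opening: 48.5
```

```bash
python3 - <<'E'
from h import *
s=arm.get_state();print(s['force'],s['opening'],s['tool_pos'])
d,W=wristW(); q,C=pose(); P=C.inv().apply((W-q).reshape(-1,3)).reshape(W.shape)
m=(P[...,1]<-28)&(P[...,1]>-46)&(abs(P[...,0])<22)&(abs(P[...,2])<32)
print('tin top in tool: y med',np.median(P[m][:,1]),'z ext',np.percentile(P[m][:,2],[1,99]))
print(cmd(c-u*35+[0,0,160],Rt(83)))
E
```

```text
[-0.51285911  0.06063787 -1.82278719] 48.45829096874137 [ 482.76374424 -173.36335661  173.62899515]
tin top in tool: y med -37.976624621850945 z ext [-18.98999804  21.61693057]
([19.55, 1.08, -18.31], [0.3, 35.4, -0.1])
```

step_arm(commands=[[[4,0,-3.5],[0,9,0],0],[[8,0,-7],[0,18,0],0],[[12,0,-10.5],[0,27,0],0],[[16,0,-14.5],[0,35.4,0],0],[[19.5,0,-18],[0,35.4,0],0]])

```text
time: 17.45
tool_pos: [545.8, 86.3, 168.5]
eef_rot: [-1.268, -1.118, 1.117]
force: [0.4, -0.4, -1.7]
opening: 48.8
```

step_arm(commands=[[[0,0,0],[0,0,0],0]])

```text
time: 17.58
tool_pos: [544.8, 89.5, 166.3]
eef_rot: [-1.263, -1.119, 1.121]
force: [0.1, -0.2, -3.3]
opening: 49.1
```

```bash
cat >> h.py <<'E'
v=np.array([-u[1],u[0],0])
def tp(X,Y,th,zr,oz=22,oy=27.3):
    "TCP pose with tin's bottom +X edge at tray (X, height zr), tilted th deg (top towards -X)"
    Rw=Rt(83)*R.from_euler('x',th,degrees=True); M=Rw.as_matrix()
    return c+u*X+v*Y+[0,0,zr]-oy*M[:,1]-oz*M[:,2],Rw
E
python3 - <<'E'
from h import *
print(pose()[0])
d,W=wristW(); cv2.imwrite('pics/w6.png',d['image'])
X=(W-c)@u; Y=(W-c)@v; Z=W[...,2]; g=d['image'].astype(int); br=(g[...,2]-g[...,0])>40
for lo,hi in((40,60),(60,80)):
    m=br&(X>lo)&(X<hi)&(Z>25)&(Z<36)&(abs(Y)<45); y=Y[m]; print(lo,[np.percentile(y[y>0],[2,50,98]).round(1) if (y>0).any() else 0, np.percentile(y[y<0],[2,50,98]).round(1)] , np.median(Z[m]))
m=br&(abs(Z-50)<5)&(X>70)&(X<105)&(abs(Y)<45); print('end X',np.percentile(X[m],[2,98]),np.percentile(Y[m],[2,98]))
q,C=pose(); P=C.inv().apply((W-q).reshape(-1,3)).reshape(W.shape)
m=(P[...,1]<-28)&(P[...,1]>-46)&(abs(P[...,0])<22)&(abs(P[...,2])<32)
print('tin top: y',np.median(P[m][:,1]),'z',np.percentile(P[m][:,2],[1,99]))
for a in((10.7,0,25,110),(10.7,0,25,69.5)): p,Rw=tp(*a); print(p,cmd(p,Rw))
E
```

```text
[544.78426097  89.51296593 166.29543355]
40 [array([27.2, 31. , 34.6]), array([-34.1, -30.3, -26.8])] 29.592557932353373
60 [array([27.1, 31. , 34.5]), array([-34.2, -30.5, -27. ])] 29.53921597267501
end X [84.257325   93.75835905] [-25.54892529  25.83959903]
tin top: y -35.655861537913715 z [-19.17364715  21.43943795]
[535.42138684  88.06801207 125.44460083] ([-0.08, 4.03, 0.86], [24.9, 0.0, -0.1])
[535.42138684  88.06801207  84.94460083] ([-0.07, 8.08, 0.85], [24.9, 0.0, -0.1])
```

step_arm(commands=[[[0,0,0.3],[8,0,0],0],[[0,1,0.6],[16,0,0],0],[[-0.1,2.5,0.85],[24.9,0,0],0],[[-0.1,4,0.85],[24.9,0,0],0],[[-0.1,4,0.85],[24.9,0,0],0]])

```text
time: 18.25
tool_pos: [534.1, 87.0, 123.5]
eef_rot: [-0.921, -0.811, 1.281]
force: [0.1, -0.1, -2.0]
opening: 48.4
```

```bash
sed -i 's/oy=27.3/oy=28.5/' h.py; python3 - <<'E'
from h import *
s=arm.get_state(); print(s['tool_pos'],s['force'],s['joints'])
for a in((10.7,0.2,25,69.5),(3,.2,25,69.5),(-14,0.2,25,69.5)): p,Rw=tp(*a); print(p,cmd(p,Rw))
E
```

```text
[534.05799653  86.99953402 123.54107526] [ 0.10645061 -0.13469538 -1.95064771] [ 0.02582692  0.47082091  1.343641    0.06140528  1.76191045 -1.42360287]
[535.90037473  87.80769779  86.03217017] ([0.11, 3.32, -1.75], [-0.2, -0.1, -0.1])
[543.5429801   86.86930384  86.03217017] ([0.11, 2.99, -2.45], [-0.2, -0.1, -0.1])
[560.41626468  84.79752501  86.03217017] ([0.11, 2.27, -3.99], [-0.2, -0.1, -0.1])
```

step_arm(commands=[[[0.1,1.1,-0.6],[0,0,0],0],[[0.1,2.2,-1.2],[-0.2,0,0],0],[[0.1,3.3,-1.75],[-0.2,0,0],0],[[0.1,3.3,-1.75],[-0.2,0,0],0]])

```text
time: 18.75
tool_pos: [538.4, 87.8, 91.0]
eef_rot: [-0.928, -0.819, 1.278]
force: [0.2, -0.6, 23.6]
opening: 48.7
```

```bash
python3 - <<'E'
from h import *
s=arm.get_state(); print(s['tool_pos'],s['force'])
d=snap('side','d2'); d=grab_frame('scene'); cv2.imwrite('pics/s2.png',d['image'])
a=cv2.imread('pics/d2.png')[130:240,170:310]; b=d['image'][120:230,210:350]
cv2.imwrite('pics/c2.png',np.hstack([cv2.resize(a,None,fx=2.8,fy=2.8,interpolation=cv2.INTER_CUBIC),cv2.resize(b,None,fx=2.8,fy=2.8,interpolation=cv2.INTER_CUBIC)]))
for a in((3,.2,25,69.5),(-14,0.2,25,69.5)): p,Rw=tp(*a); print(p,cmd(p,Rw))
E
```

```text
[538.44355109  87.82503438  90.99203116] [ 0.24984156 -0.63987241 23.61747711]
[543.5429801   86.86930384  86.03217017] ([-0.03, 0.24, -0.68], [0.4, -0.0, -0.1])
[560.41626468  84.79752501  86.03217017] ([-0.03, -0.47, -2.23], [0.4, -0.0, -0.1])
```

View pics/c2.png

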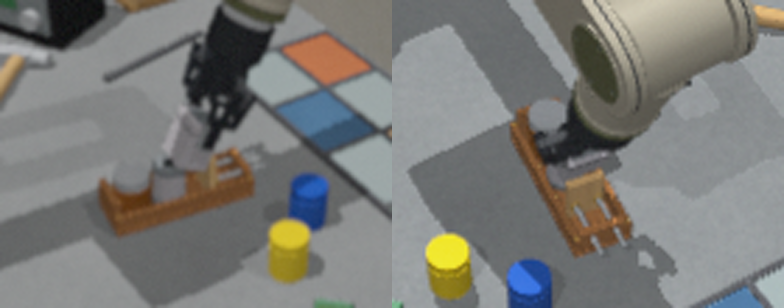

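The left crop shows the tin's low end at the reel and keeper top, about (180,165), with 23 N upward. That is contact earlier than computed. I'm lifting a little and checking how the tin sits in the grip.

step_arm(commands=[[[0,-0.6,0.3],[0,0,0],0],[[0,-0.9,0.4],[0,0,0],0],[[0,-0.9,0.4],[0,0,0],0]])

```text
time: 19.23
tool_pos: [538.4, 87.9, 100.7]
eef_rot: [-0.928, -0.819, 1.278]
force: [0.1, 0.2, -2.0]
opening: 48.6
```

```bash
python3 - <<'E'
from h import *
s=arm.get_state(); print(s['tool_pos'],s['force'])
d,W=wristW(); cv2.imwrite('pics/w7.png',d['image']); q,C=pose(); P=C.inv().apply((W-q).reshape(-1,3)).reshape(W.shape)
m=(P[...,1]<-25)&(P[...,1]>-50)&(abs(P[...,0])<20)&(abs(P[...,2])<32)
p=P[m]; A=np.c_[p[:,2],np.ones(len(p))]; k=np.linalg.lstsq(A,p[:,1],rcond=None)[0]; print('slope deg',np.degrees(np.arctan(k[0])),k[1],np.percentile(p[:,2],[1,99]),len(p))
X=(W-c)@u; Y=(W-c)@v; Z=W[...,2]; g=d['image'].astype(int); gr=(abs(g[...,2]-g[...,0])<30)
for x in range(-80,90,6):
    mm=(X>x)&(X<x+6)&(abs(Y)<12)&(Z<100); print(x,mm.sum(),np.median(Z[mm]).round(1) if mm.any() else '',end=' | ')
E
```

```text
[538.38995979  87.89743344 100.68846708] [ 0.06541133  0.16532022 -1.96658978]
slope deg 4.0624639381232655 -35.53009901037968 [-18.94765848  21.69062612] 9282
-80 0  | -74 0  | -68 0  | -62 0  | -56 0  | -50 0  | -44 0  | -38 0  | -32 0  | -26 0  | -20 0  | -14 0  | -8 0  | -2 235 95.5 | 4 159 87.8 | 10 323 66.0 | 16 320 65.6 | 22 318 65.5 | 28 164 65.5 | 34 433 61.3 | 40 323 67.5 | 46 307 67.5 | 52 308 67.4 | 58 300 67.5 | 64 297 67.5 | 70 292 67.5 | 76 245 67.4 | 82 5 66.5 | 88 140 49.4 |
```

View pics/w7.png

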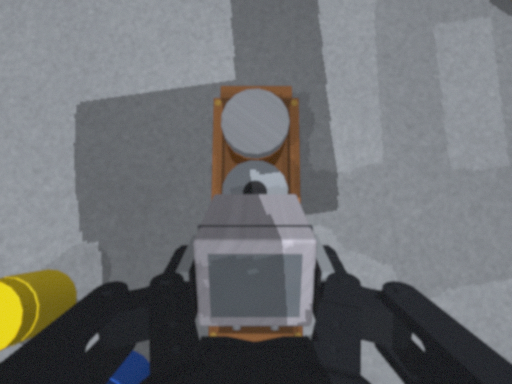

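The tin's front face and lid match the tilt I computed. I'll check the contact moment in the saved side-camera depth.

```bash
python3 - <<'E'
from h import *
d=dict(np.load('pics/d2.npz')); W=world(d); X=(W-c)@u; Y=(W-c)@v; Z=W[...,2]
print('cam',np.linalg.inv(d['camera_from_world'])[:3,3])
print('rows: pixel v; for u: X,Y,Z')
for vv in range(150,212,3):
    print(vv,[(uu,int(X[vv,uu]),int(Y[vv,uu]),int(Z[vv,uu])) for uu in range(220,262,5) if abs(X[vv,uu])<100])
E
```

```text
cam [  49.99506819 -751.08420763  828.11321505]
rows: pixel v; for u: X,Y,Z
150 [(220, -87, -346, -3), (240, -53, -47, 177), (245, -59, -18, 192), (250, -55, 29, 220), (255, -70, 35, 220), (260, -87, 37, 216)]
153 [(220, -76, -316, 0), (225, -98, -313, -3), (240, -53, -47, 164), (245, -54, -7, 187), (250, -62, 13, 197), (255, -68, 39, 211), (260, -87, 37, 205)]
156 [(220, -66, -292, 2), (225, -86, -283, 1), (240, -41, -22, 170), (250, -59, 19, 190), (255, -67, 41, 201)]
159 [(220, -60, -277, -2), (225, -80, -270, -3), (230, -99, -260, -2), (235, -34, -48, 144), (240, -40, -19, 160), (245, -44, 12, 178), (250, -55, 29, 185), (255, -67, 42, 190)]
162 [(220, -51, -253, 0), (225, -70, -245, -1), (230, -90, -237, -1), (240, -40, -19, 147), (245, -40, 20, 172), (250, -54, 31, 175), (255, -62, 51, 185)]
165 [(220, -44, -236, -2), (225, -61, -223, 0), (230, -83, -223, -5), (240, -41, -22, 132), (245, -40, 22, 161), (255, -54, 68, 186), (260, -73, 66, 179)]
168 [(220, -35, -213, 0), (225, -55, -208, -3), (230, -72, -196, -1), (235, -19, -16, 130), (240, -41, -22, 120), (245, -38, 26, 152), (2
[... 1589 characters left out ...]
, -91, 39, 11)]
201 [(220, 57, 26, 41), (225, 32, 9, 19), (230, 18, 21, 23), (235, 4, 34, 29), (240, -13, 37, 24), (245, -33, 34, 14), (250, -52, 36, 9), (255, -74, 34, 0), (260, -91, 40, -1)]
204 [(220, 57, 25, 27), (225, 43, 35, 29), (230, 24, 35, 23), (235, 6, 38, 18), (240, -14, 33, 7), (250, -50, 41, 0), (255, -66, 49, 0), (260, -82, 57, 0)]
207 [(220, 63, 39, 26), (225, 43, 34, 15), (230, 25, 36, 10), (235, 5, 34, 1), (240, -10, 42, 1), (245, -28, 44, -3), (250, -44, 53, -2), (255, -60, 61, -2), (260, -75, 70, 0)]
210 [(220, 63, 36, 10), (225, 44, 36, 3), (230, 26, 39, -1), (235, 11, 48, 0), (240, -4, 56, 0), (245, -20, 63, 0), (250, -36, 70, 0), (255, -53, 76, -2), (260, -69, 84, -1)]
```

The geometry at contact matches my model: the bottom edge runs from about (-30,57) to (8,74), which should be clear. I'll go down again slowly, a little nearer the end board, and watch the force.

```bash
python3 - <<'E'
from h import *
for a in((12,0.2,25,78),(12,0.2,25,74),(12,.2,25,70)): p,Rw=tp(*a); print(p,cmd(p,Rw))
E
```

```text
[534.61006473  87.96612794  94.53217017] ([-0.03, 0.67, 0.08], [0.4, -0.0, -0.1])
[534.61006473  87.96612794  90.53217017] ([-0.03, 1.04, -0.09], [0.4, -0.0, -0.1])
[534.61006473  87.96612794  86.53217017] ([-0.03, 1.4, -0.26], [0.4, -0.0, -0.1])
```

step_arm(commands=[[[0,0.3,0.2],[0,0,0],0],[[0,0.67,0.1],[0,0,0],0],[[0,0.67,0.1],[0,0,0],0]])

```text
time: 19.65
tool_pos: [533.9, 88.3, 93.9]
eef_rot: [-0.926, -0.817, 1.279]
force: [-1.0, 0.1, -2.3]
opening: 49.0
```

step_arm(commands=[[[0,0.2,-0.1],[0,0,0],0],[[0,0.35,-0.17],[0,0,0],0],[[0,0.35,-0.17],[0,0,0],0]])

```text
time: 20.02
tool_pos: [535.2, 88.3, 92.4]
eef_rot: [-0.928, -0.819, 1.278]
force: [-1.2, -0.0, 11.1]
opening: 49.1
```

step_arm(commands=[[[0,0.18,-0.09],[0,0,0],0],[[0,0.18,-0.09],[0,0,0],0]])

```text
time: 20.27
tool_pos: [536.3, 88.3, 92.4]
eef_rot: [-0.929, -0.821, 1.277]
force: [0.3, -0.2, 8.7]
opening: 48.8
```

```bash
python3 - <<'E'
from h import *
q,C=pose();print(q, (q-c)@u, arm.get_state()['force'])
d,W=wristW(); P=C.inv().apply((W-q).reshape(-1,3)).reshape(W.shape); X=(W-c)@u;Y=(W-c)@v
img=d['image']
for uu in (235,255,275):
  print(uu,[(vv,*P[vv,uu,1:].round(0).astype(int),int(X[vv,uu]),int(W[vv,uu,2])) for vv in range(165,330,6)])
E
```

```text
[536.28508655  88.28326349  92.41350581] -21.607279131275273 [ 0.31505456 -0.2183495   8.72304091]
235 [(165, np.int64(101), np.int64(24), 42, 9), (171, np.int64(43), np.int64(32), 25, 66), (177, np.int64(40), np.int64(29), 21, 67), (183, np.int64(40), np.int64(25), 17, 66), (189, np.int64(38), np.int64(21), 13, 67), (195, np.int64(25), np.int64(21), 8, 78), (201, np.int64(15), np.int64(21), 3, 87), (207, np.int64(4), np.int64(21), 0, 97), (213, np.int64(-5), np.int64(21), -4, 105), (219, np.int64(-13), np.int64(21), -7, 113), (225, np.int64(-21), np.int64(22), -10, 120), (231, np.int64(-26), np.int64(21), -12, 124), (237, np.int64(-32), np.int64(21), -15, 130), (243, np.int64(-35), np.int64(20), -17, 132), (249, np.int64(-35), np.int64(18), -20, 131), (255, np.int64(-36), np.int64(15), -22, 131), (261, np.int64(-36), np.int64(13), -24, 130), (267, np.int64(-35), np.int64(9), -27, 128), (273, np.int64(-35), np.int64(7), -30, 127), (279, np.int64(-35), np.int64(4), -32, 126), (285, np.int64(-36), np.int64(2), -35, 125), (291, np.int64(-35), np.int64(-2), -37, 123), (297, np.int64(-36)
[... 2079 characters left out ...]
 -15, 130), (243, np.int64(-36), np.int64(20), -17, 133), (249, np.int64(-35), np.int64(18), -20, 131), (255, np.int64(-37), np.int64(16), -22, 132), (261, np.int64(-35), np.int64(12), -25, 129), (267, np.int64(-36), np.int64(10), -27, 129), (273, np.int64(-35), np.int64(7), -30, 127), (279, np.int64(-35), np.int64(4), -32, 126), (285, np.int64(-35), np.int64(1), -35, 125), (291, np.int64(-36), np.int64(-1), -37, 124), (297, np.int64(-37), np.int64(-3), -40, 124), (303, np.int64(-36), np.int64(-7), -42, 122), (309, np.int64(-36), np.int64(-10), -45, 120), (315, np.int64(-35), np.int64(-14), -48, 119), (321, np.int64(-36), np.int64(-16), -51, 118), (327, np.int64(31), np.int64(-78), -79, 31)]
```

The tin is firmly held. What touched was its sloped underside, resting on the reel's top edge at X = -11, which I had left out of the plan. The low corner is already about 8 mm below the keeper's top, so I can push the keeper back from here at this height.

```bash
python3 - <<'E'
from h import *
for a in((2,0.2,25,76.5),(-6,0.2,25,75),(-15,.2,25,73)): p,Rw=tp(*a); print(p,cmd(p,Rw))
E
```

```text
[544.53552625  86.7474345   93.03217017] ([-0.05, -0.4, -0.74], [0.6, -0.0, -0.1])
[552.47589546  85.77247975  91.53217017] ([-0.05, -0.6, -1.53], [0.6, -0.0, -0.1])
[561.40881083  84.67565566  89.53217017] ([-0.05, -0.79, -2.43], [0.6, -0.0, -0.1])
```

step_arm(commands=[[[0,-0.2,-0.1],[0.6,0,0],0],[[0,-0.4,-0.75],[0.6,0,0],0],[[0,-0.6,-1.5],[0.6,0,0],0],[[0,-0.8,-2.4],[0.6,0,0],0],[[0,-0.8,-2.4],[0.6,0,0],0]])

```text
time: 20.95
tool_pos: [560.5, 85.4, 90.0]
eef_rot: [-0.918, -0.811, 1.281]
force: [-7.4, 0.6, 7.6]
opening: 48.7
```

```bash
python3 - <<'E'
from h import *
s=arm.get_state(); q,C=pose(); print(q,(q-c)@u,s['force'])
d,W=wristW(); P=C.inv().apply((W-q).reshape(-1,3)).reshape(W.shape); X=(W-c)@u
print([(vv,*P[vv,255,1:].round(0).astype(int).tolist(),int(X[vv,255]),int(W[vv,255,2])) for vv in range(140,300,6)])
for a in((-15,.2,20,66),(-15,0.2,15,60),(-15,.2,8,50)): p,Rw=tp(*a); print(p,cmd(p,Rw))
E
```

```text
[560.50490758  85.38893918  89.9845953 ] -45.99929868539859 [-7.44908403  0.58449217  7.62156033]
[(140, 52, 50, 21, 64), (146, 48, 47, 16, 66), (152, 47, 43, 13, 66), (158, 46, 40, 9, 65), (164, 44, 36, 5, 65), (170, 42, 33, 1, 65), (176, 41, 29, -2, 65), (182, 38, 26, -6, 66), (188, 37, 22, -10, 65), (194, 26, 22, -15, 75), (200, 15, 22, -19, 85), (206, 5, 22, -24, 94), (212, -4, 22, -28, 102), (218, -12, 22, -31, 110), (224, -18, 21, -34, 115), (230, -25, 21, -37, 121), (236, -32, 22, -39, 127), (242, -35, 20, -42, 130), (248, -36, 18, -44, 130), (254, -36, 16, -47, 129), (260, -35, 13, -49, 127), (266, -35, 10, -52, 125), (272, -36, 7, -54, 125), (278, -36, 5, -56, 124), (284, -35, 1, -59, 122), (290, -35, -1, -62, 121), (296, -35, -4, -64, 120)]
[559.85787803  84.86608627  85.25679654] ([-0.06, 0.44, -0.17], [-5.3, -0.0, -0.1])
[558.07715021  85.08473215  81.83486706] ([-0.06, 0.83, -0.16], [-10.3, 0.0, -0.1])
[555.22419533  85.43503096  75.16083174] ([-0.06, 1.56, -0.18], [-17.3, 0.0, -0.1])
```

The keeper is engaged, pushing back at 7.4 N. Now lower the tin past the reel while turning it upright.

step_arm(commands=[[[0,0.25,-0.1],[-2.5,0,0],0],[[-0.05,0.45,-0.17],[-5.3,0,0],0],[[-0.05,0.83,-0.17],[-10.3,0,0],0],[[-0.05,1.2,-0.17],[-14,0,0],0],[[-0.05,1.55,-0.18],[-17.3,0,0],0]])

```text
time: 21.62
tool_pos: [553.8, 85.8, 74.9]
eef_rot: [-1.155, -1.021, 1.178]
force: [-9.8, 1.3, 4.4]
opening: 48.9
```

```bash
python3 - <<'E'
from h import *
s=arm.get_state(); q,C=pose(); print(q,(q-c)@u,s['force'])
d,W=wristW(); P=C.inv().apply((W-q).reshape(-1,3)).reshape(W.shape); X=(W-c)@u
print([(vv,*P[vv,255,1:].round(0).astype(int).tolist(),int(X[vv,255]),int(W[vv,255,2])) for vv in range(140,300,8)])
for a in((-14,.2,4,42),(-14,0.2,2,32),(-13.5,.2,0,20),(-13.5,.2,0,10)): p,Rw=tp(*a); print(p,cmd(p,Rw))
E
```

```text
[553.75673394  85.7988611   74.93860968] -39.25146799750491 [-9.78919267  1.26635443  4.40496514]
[(140, 17, 55, 17, 65), (148, 17, 50, 12, 65), (156, 15, 46, 8, 66), (164, 14, 42, 4, 66), (172, 14, 38, 0, 66), (180, 15, 33, -4, 64), (188, 14, 29, -8, 65), (196, 23, 22, -14, 55), (204, 9, 22, -16, 69), (212, -3, 21, -18, 80), (220, -13, 21, -20, 90), (228, -23, 22, -21, 101), (236, -32, 22, -22, 109), (244, -35, 20, -24, 112), (252, -35, 17, -27, 112), (260, -36, 13, -31, 112), (268, -35, 9, -35, 110), (276, -35, 5, -38, 110), (284, -35, 2, -42, 109), (292, -36, -2, -45, 110)]
[552.42733696  85.77844199  68.89593301] ([-0.03, 0.54, -0.03], [-4.0, 0.1, -0.1])
[551.48120747  85.89461208  59.71484964] ([-0.03, 1.46, -0.07], [-6.0, 0.1, -0.1])
[550.01101451  86.07512908  48.5       ] ([-0.03, 2.6, -0.07], [-8.0, 0.1, -0.1])
[550.01101451  86.07512908  38.5       ] ([-0.03, 3.59, -0.21], [-8.0, 0.1, -0.1])
```

step_arm(commands=[[[0,0.5,-0.05],[-4,0,0],0],[[0,1.4,-0.07],[-6,0,0],0],[[0,2.1,-0.07],[-8,0,0],0],[[0,2.1,-0.07],[-8,0,0],0]])

```text
time: 22.18
tool_pos: [547.4, 86.5, 50.9]
eef_rot: [-1.26, -1.114, 1.124]
force: [-5.8, 1.3, -6.8]
opening: 49.0
```

```bash
python3 - <<'E'
from h import *
s=arm.get_state(); q,C=pose(); print(q,(q-c)@u,(q-c)@v,s['force'])
for a in((-13.5,.2,0,18),(-13.5,.2,0,9)): p,Rw=tp(*a); print(p,cmd(p,Rw))
E
```

```text
[547.44610529  86.48676492  50.92047377] -32.90404342679636 0.10401622843241103 [-5.76950722  1.30110524 -6.81285763]
[550.01101451  86.07512908  46.5       ] ([-0.01, 0.44, -0.26], [-0.4, 0.1, -0.1])
[550.01101451  86.07512908  37.5       ] ([-0.01, 1.34, -0.27], [-0.4, 0.1, -0.1])
```

step_arm(commands=[[[0,0.3,-0.15],[-0.4,0,0],0],[[0,0.7,-0.2],[-0.4,0,0],0],[[0,1.1,-0.2],[-0.4,0,0],0],[[0,1.3,-0.2],[-0.4,0,0],0],[[0,1.3,-0.2],[-0.4,0,0],0]])

```text
time: 22.8
tool_pos: [547.5, 86.2, 36.8]
eef_rot: [-1.262, -1.115, 1.124]
force: [-8.9, -0.0, 3.0]
opening: 48.6
```

```bash
python3 - <<'E'
from h import *
s=arm.get_state(); q,C=pose(); print(q,(q-c)@u,(q-c)@v,s['force'],np.degrees((Rt(83).inv()*C).as_rotvec()))
d,W=wristW(); P=C.inv().apply((W-q).reshape(-1,3)).reshape(W.shape); X=(W-c)@u
print([(vv,*P[vv,255,1:].round(0).astype(int).tolist(),int(X[vv,255]),int(W[vv,255,2])) for vv in range(140,330,8)])
E
```

```text
[547.46906918  86.20391058  36.81226285] -32.96130742712261 0.38196362189212274 [-8.88781453 -0.02542619  3.00456813] [ 0.25699121 -0.07277894  0.16850796]
[(140, -29, 60, 26, 66), (148, -28, 57, 23, 64), (156, -28, 54, 20, 65), (164, -30, 51, 17, 66), (172, -30, 48, 14, 66), (180, -30, 45, 11, 66), (188, -29, 41, 8, 65), (196, -29, 38, 4, 66), (204, -28, 34, 1, 65), (212, -28, 31, -2, 65), (220, -28, 28, -5, 65), (228, -30, 25, -8, 66), (236, -31, 22, -11, 67), (244, -34, 19, -13, 70), (252, -36, 17, -16, 72), (260, -36, 13, -19, 72), (268, -35, 9, -23, 71), (276, -36, 6, -26, 73), (284, -36, 2, -30, 72), (292, -35, -2, -35, 71), (300, -35, -6, -38, 72), (308, -36, -9, -42, 73), (316, -34, -14, -47, 71), (324, -34, -19, -52, 70)]
```

The tin is on the floor, with its top at 72 and upright. I'll ease the row towards the end board, then release.

step_arm(commands=[[[0,0,0.15],[0,0,0],0],[[0,0,0.3],[0,0,0],0],[[0,0,0.35],[0,0,0],0],[[0,0,0.35],[0,0,0],0]])

```text
time: 23.35
tool_pos: [544.1, 86.6, 36.8]
eef_rot: [-1.263, -1.115, 1.124]
force: [-2.0, -0.0, 0.8]
opening: 48.6
```

step_arm(commands=[[[0,0,0],[0,0,0],0.65],[[0,0,0],[0,0,0],0.8],[[0,0,0],[0,0,0],1],[[0,0,0],[0,0,0],1],[[0,0,0],[0,0,0],1]])

```text
time: 23.98
tool_pos: [544.1, 86.6, 36.8]
eef_rot: [-1.263, -1.115, 1.124]
force: [-0.0, -1.1, 0.7]
opening: 85.2
```

step_arm(commands=[[[0,-2,0],[0,0,0],1],[[0,-6,0],[0,0,0],1],[[0,-11,0],[0,0,0],1],[[0,-16,0],[0,0,0],1],[[0,-16,0],[0,0,0],1]])

```text
time: 24.6
tool_pos: [548.4, 87.2, 204.4]
eef_rot: [-1.27, -1.124, 1.117]
force: [0.1, -0.2, -0.6]
opening: 85.3
```

```bash
python3 - <<'E'
from h import *
print(pose()[0])
d,W=wristW(); cv2.imwrite('pics/w8.png',d['image']); X=(W-c)@u;Y=(W-c)@v;Z=W[...,2]; g=d['image'].astype(int)
gr=abs(g[...,2]-g[...,0])<30
for n,x,a,b in(('jar',61,62,74),('reel',15,60,72),('tin',-28,66,78)):
    m=gr&(abs(X-x)<24)&(abs(Y)<28)&(Z>a)&(Z<b); p=W[m]; A=np.c_[p[:,:2]-p[:,:2].mean(0),np.ones(len(p))]; k=np.linalg.lstsq(A,p[:,2],rcond=None)[0]
    r=cv2.minAreaRect(np.c_[X[m],Y[m]].astype(np.float32)); print(n,np.round(r[0],1),np.round(r[1],1),round(r[2]),'z',k[2].round(1),'tilt',np.hypot(*k[:2]).round(3))
m=~gr&(Z>58)&(Z<74)&(X<-30)&(X>-85)&(abs(Y)<30); print('keeper X',np.percentile(X[m],[2,98]) if m.any() else None,m.sum())
E
```

```text
[548.36859632  87.24942024 204.44753537]
jar [60.6  0.7] [45.8 45.9] 90 z 67.6 tilt 0.003
reel [14.9  0.8] [48.3 47.4] 90 z 66.0 tilt 0.022
tin [-26.5   1.1] [44.  50.1] 0 z 71.9 tilt 0.02
keeper X [-59.02115701 -48.29053134] 390
```

View pics/w8.png

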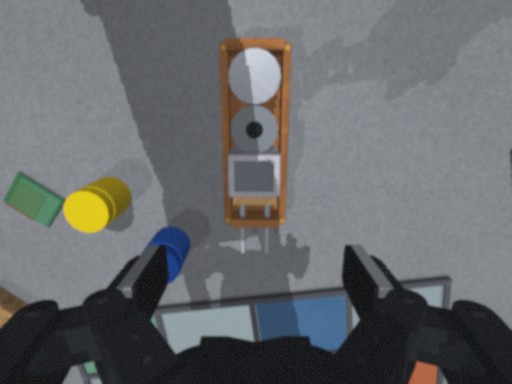

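The jar (255,77), reel (255,130) and tin (255,175) stand in one row, with the keeper (255,202) against the tin. The keeper face is at tray x ≈ -48.3, about 11 mm back. Heights are right and everything is level. The arm is clear, so I'm handing in.

```bash
python3 -c "
from h import *
print(order.sign_off(), arm.get_state()['time'])"
```

```text
the job is handed in; nothing more can be done
the job is handed in; nothing more can be done
```

The jar, reel and tin are packed upright in one row in the tray, and I handed the job in at about 25 s. The hand-in gave no verdict.

I put the jar against the end board and the reel next to it. The tin went in last, tilted 25° so its low corner shoved the keeper back, then I turned it upright and released it.

**Last wrist-camera check, before hand-in:**

| Item | Tray x, y (mm) | Top height (mm) |
|---|---|---|
| jar | 60.6, 0.7 | 67.6 |
| reel | 14.9, 0.8 | 66.0 |
| tin | -26.5, 1.1 | 71.9 |

- **Heights:** these match all three standing on the tray floor.
- **Tilt:** measured tilts were 0.02 rad or less.
- **Keeper:** it is held back about 11 mm, against the 7 mm needed.
- **Arm:** it was clear of everything at hand-in.

**What disagreed:**
- On the first attempt the tin touched down too early, pressing with about 24 N. Its sloped underside had caught the reel's top edge, which my plan had missed. I backed off, and the tin had not shifted in the grip, so I carried on with a corrected path.
- At the first look, the scene camera disagreed with the wrist camera by up to 10 mm, so I used the wrist camera's positions.

I did not measure the bystanders again at the end. The arm was never brought down near any of them except the glass offcuts, which look undisturbed in the last picture.

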